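# Fetch the lost walnut with the reacher

## Robot

A 6-joint arm with a two-finger parallel gripper is mounted at the origin on the work surface. World frame = base frame: x ahead of the robot, y to its left, z up, the work surface at z = 0. Lengths are in m, angles in rad, forces in N, time in s.
With the tool pointing down it reaches from about 0.3 to 0.75 m from the base axis. Payload 8.5 kg.
Tool frame: the origin (TCP) lies between the finger pads; the fingertips stand 19 mm ahead of it and the grasp point (between the pads) is the TCP; z points along the fingers, y is the line along which they close (so a half turn about z gives the same grasp; the last joint's range is limited). The gripper opens to 88 mm and grips with 3 to 60 N. Pads are 18 mm wide; open, the fingers measure 123 mm over their backs; the gripper's body (75 mm by 187 mm) begins 45 mm behind the grasp point.
Start: joints at [1.066, 0.381, 1.297, -0, 1.464, -0.215], TCP at [0.157, 0.527, 0.258] pointing down, gripper open.
Joint ranges: [-3.11, 3.11], [-0.89, 2.33], [0.22, 2.48], [-1.42, 4.56], [0.17, 2.85], [-2.88, 2.88]. Speed limits (rad/s): [2.39, 2.39, 3.14, 3.14, 3.14, 3.14].

## Interface

Orientations are given as a unit quaternion [w, x, y, z].
In Python, from station import r, grab_frame, get_calibration, job gives the robot as it stands.
- The arm moves only by the shell command python3 -m pendant 'ROWS' [FORCE]. ROWS is JSON, a list of rows, each a list of 7 numbers: the shift along the tool's x, y, z in mm, then the turn, a rotation vector about the tool's x, y, z in degrees, then the opening in per cent of the stroke, from 0 (shut) to 100 (fully open). A call has exactly 10 rows; each row shifts and turns the commanded pose from where the row before left it, along the tool's axes as they then stand; what a row does not reach is not made up. A row lasts 1/8 s, in which the tool goes at most 62.5 mm and 10.7 degrees, less where a joint would pass 70% of its speed; a pose out of reach is approached as far as the arm can. A call is refused whole if a number of a shift passes 62.5 or a number of a turn 10.7, either way. A call with a gripper value outside its range is refused whole. The fingers move at their own pace and stop on an object; FORCE is the grip in N (left out, the last holds). Time passes only in rows, so rows that do not move let the fingers close, or fill a call up. It gives the time, the measured TCP pose, the force, the opening and the grip force at its end, in the units of the state.
- r.sense(): the state, without advancing time (a new reading comes with each control period).
- grab_frame(name): name is "scene" or "top"; returns the picture (480x640x3 uint8, blue, green, red); there is no depth.
- get_calibration(name): a dict with "fx", "fy", "cx", "cy" (pixels), "dist_coeffs" ([k1, k2, p1, p2, k3] as OpenCV has them; the pictures are not rectified), "camera_from_world" (4x4, takes a point from world to camera coordinates). Camera axes: x right, y up, looking along -z (the intrinsics and any distortion apply to the point x, -y, -z); pixel columns grow to the right and rows downward; lengths in m; the calibration is good to about 2 mm. A picture is of the moment at which its call begins. get_calibration takes no time and is no camera call.
- job.close_job(): hands the job in; it is judged then, once.
The state is a dict: "clock": time; "joint_positions": joint angles; "qd": joint speeds; "joint_torque": joint torques, N m; "eef_pos": TCP position; "tool_rot": TCP orientation; "force": force on the tool from outside, world axes, zero at the start; "wrist_torque": the same for the moment, N m; "opening": finger opening in m; "gripper_force": force on a finger pad.
Only numpy, scipy, OpenCV 4.12 (cv2) and the standard library are available. Lean on these libraries where they do the work, as an engineer would, in place of code of your own. Each camera call takes 0.05 s, during which the arm holds its last target. There are 200 camera calls.

## Task

One walnut has rolled to the back of the gap under the low wire rack. Pick up the reacher by its grip and trigger, squeeze the trigger to close its jaws on the walnut at the back of the gap, firmly enough to hold it but gently, because the shell is paper-thin; draw it out, carry it in the jaws and set it down (do not drop it) in the wooden walnut tray. Then lay the reacher flat on the bench, clear of the trays and the rack, touch the lost walnut only with the reacher, and leave the other things where they are.

Things in the scene. Friction and masses are not known exactly. Their poses are not given: they have to be found in the camera images.
- reacher: Hand-held pick-up reacher, 0.26 kg, lying flat. Origin: on its underside below the middle of the grip (it balances there); x along the shaft to the jaws, z up. Black base 12 mm high, 44 mm wide, x -70 to 45 mm, with a butt 34 mm high, 50 mm wide at x -70 to -44. 13 mm shaft at z 24.5; grey crosspiece at x 173 to 191 (|y| to 42, z 0 to 28); jaw tips at x = 235.
- trigger (a joint): Travel of the red trigger towards the fixed plate, m: 0 released, 0.014 squeezed. Its spring gives 8 N at 0, rising 0.33 N per mm (11 N at 9 mm). Each jaw moves in as far as the trigger. Once the jaws hold something, squeeze = spring + twice the pinch per jaw. A grip of under 8 N carries the reacher with jaws open; easing back reopens them. With a centred grip, squeezing shifts the reacher half the travel to its -y side.
- reacher_grip (a point): Where to grip: over the reacher's origin, 44 mm above its underside, midway between the two upright grip plates; reacher's axes. Black fixed plate, outer face at y +25 mm (x +/-35, z 8 to 64); red trigger plate, outer face at y -25 when released (x +/-30, z 14 to 62): 50 mm over both. Take both between the fingers from above, closing along y, fingertips no lower than z 18.
- reacher_mouth (a point): Where the walnut should lie between the jaws: 213 mm ahead of the reacher's origin, 18 mm above its underside; reacher's axes. Two orange parallel jaws with black pads run forward from the crosspiece to x = 235 mm, z 9 to 27; open, their pads are 52 mm apart and their outer faces 72 mm apart.
- jaw_left: The orange jaw on the reacher's +y side; origin and axes coincide with the reacher's when open.
- jaw_right: The orange jaw on the reacher's -y side; origin and axes coincide with the reacher's when open.
- walnut: The lost walnut, about 15 g, standing on its blunt end at the back of the gap. Origin: centre of its underside, z up. 39 mm high; not round: 33 to 36 mm thick at mid-height (z 13 to 23 mm) as its seam is turned. The shell cracks when a jaw presses it with over 10 N; about 4 N a jaw holds it well; under 1.5 N a jaw is no hold.
- walnut_mid (a point): Middle of the walnut, 18 mm above its underside.
- rack: Fixed low wire rack. Origin: on the bench under its middle; x points into the gap from open front to back board, y along its width, z up. 160 mm deep (x), 280 wide (y); wires 72 to 78 mm above the bench; front edge x = -80. 8 mm posts at the corners (|y| = 136). Ends open. A tin stands on top.
- rack_back (a point): On the inner face of the rack's plywood back board (120 mm high), at rack x = 74 mm, y = 0, 18 mm up; rack's axes. The walnut's middle lies 20 to 24.5 mm in front of this face: when the tips of the reacher's open jaws touch the board, the walnut is well between the jaws and just clear of the crosspiece.
- nut_tray: Fixed wooden walnut tray holding two other walnuts along its +x side (at x = 48 mm, y = +/-45 mm). Origin: centre of its underside; 160 (x) x 150 (y) x 20 mm high, walls and floor 5 mm thick.
- bolt_tray: Fixed blue tray of the same size with steel bolts; not the place for walnuts. Origin: centre of its underside.
- tin: Blue paint tin on top of the rack, 70 mm diameter, 90 mm high, origin at its underside. Leave alone.
- carton: Cardboard box on the bench, 70 x 90 x 50 mm, origin at its underside. Leave alone.
- mug: Blue mug on the bench, 80 mm diameter, 90 mm high, origin at its underside. Leave alone.
- hammer: Hammer lying on the bench. Leave alone.
- tape: Yellow roll of tape on the bench, 90 mm diameter, 30 mm high, origin at its underside. Leave alone.
Not all that is in view belongs to the job. Leave any pink look-alike of the nut_tray alone. There is more than one size of the bolt_tray; the job needs the smaller.

How it is judged:
On the way, in this order (a step that is already met when the one before it is completed fails the run):
1. both jaws pinch the walnut (over 1.5 N each) where it lies, at the back of the gap (moved less than 25 mm) (contact force between each of jaw_left, jaw_right and walnut above 1.5 N and x of walnut_mid in the frame of reacher between 0.19 and 0.24 m and y of walnut_mid in the frame of reacher between -0.015 and 0.015 m and distance of walnut_mid from where it was at the start of the episode below 0.025 m), for 0.3 s.
2. the walnut is drawn out in front of the rack, held in the jaws and clear of the bench (middle over 30 mm high) (contact force between each of jaw_left, jaw_right and walnut above 1.5 N and x of walnut_mid in the frame of reacher between 0.19 and 0.24 m and y of walnut_mid in the frame of reacher between -0.015 and 0.015 m and x of walnut_mid in the frame of rack below -0.09 m and height (world z) of walnut_mid above 0.03 m), for 0.2 s.
3. the walnut is brought into the walnut tray still in the jaws, its middle less than 50 mm above the bench (contact force between each of jaw_left, jaw_right and walnut above 1.5 N and x of walnut_mid in the frame of reacher between 0.19 and 0.24 m and y of walnut_mid in the frame of reacher between -0.015 and 0.015 m and x of walnut_mid in the frame of nut_tray between -0.075 and 0.075 m and y of walnut_mid in the frame of nut_tray between -0.07 and 0.07 m and height (world z) of walnut_mid below 0.05 m), for 0.1 s.
At the end, for the whole second after the job is handed in: The lost walnut rests on the floor of the walnut tray (its middle within the walls and under 35 mm above the bench), still; the reacher lies flat on the bench (underside within 6 mm of it, tilt under 0.1 rad), still, trigger released (under 2 mm), touching neither the trays, the rack nor the walnut (x of walnut_mid in the frame of nut_tray between -0.075 and 0.075 m and y of walnut_mid in the frame of nut_tray between -0.07 and 0.07 m and height (world z) of walnut_mid below 0.035 m and linear speed of walnut below 0.03 m/s and height (world z) of reacher below 0.006 m and angle between reacher's own z axis and vertical below 0.1 rad and linear speed of reacher below 0.02 m/s and value of joint trigger below 0.002 m and contact force between reacher and nut_tray below 0.05 N and contact force between reacher and bolt_tray below 0.05 N and contact force between reacher and rack below 0.05 N and contact force between reacher and walnut below 0.05 N).
It fails at once if the shell is cracked: a jaw presses the walnut with more than 10 N, or it is pressed against the rack with more than 10 N (contact force between any of jaw_left, jaw_right, rack and walnut above 10 N).
It fails at once if the gripper or arm itself touches the lost walnut (contact force between any of the fingers, the arm and walnut above 0.1 N).
It fails at once if the walnut is dropped or thrown (faster than 0.6 m/s while out of the jaws) (linear speed of walnut above 0.6 m/s and contact force between each of jaw_left, jaw_right and walnut below 0.2 N).
It fails at once if another thing on the bench or rack is moved more than 25 mm (distance of any of tin, carton, mug, hammer, tape from where it was at the start of the episode above 0.025 m).
It also fails if it takes over 69 s, if anything falls off the work surface, if the arm or the gripper's body presses on something with over 40 N, if the wrist force passes 120 N, or if a joint passes its speed limit or range.

## Working session

There is one attempt and no reset: what is moved stays moved. The work goes in short steps, Python scripts to look and compute and a shell command to move; the robot and the scene stay as the last step left them, time stands still between calls to the robot, and variables do not carry over. Pictures are saved under pics/ and viewed, at most 10 in all, crops included, and the job is handed in when it is done.

```bash
mkdir -p pics; ls
cat > h.py <<'E'
import numpy as np, cv2
from station import r, grab_frame, get_calibration, job
def ray(name,u,v):
    c=get_calibration(name);K=np.array([[c['fx'],0,c['cx']],[0,c['fy'],c['cy']],[0,0,1.]])
    p=cv2.undistortPoints(np.array([[[u,v]]],float),K,np.array(c['dist_coeffs'],float))[0,0]
    T=np.array(c['camera_from_world']);R=T[:3,:3];o=-R.T@T[:3,3]
    d=R.T@np.array([p[0],-p[1],-1.]);return o,d/np.linalg.norm(d)
def onz(name,u,v,z):
    o,d=ray(name,u,v);return o+d*(z-o[2])/d[2]
def tri(a,b):
    (o1,d1),(o2,d2)=ray('scene',*a),ray('top',*b)
    t=np.linalg.lstsq(np.c_[d1,-d2],o2-o1,rcond=None)[0]
    p,q=o1+t[0]*d1,o2+t[1]*d2;return (p+q)/2,np.linalg.norm(p-q)
def proj(name,P):
    c=get_calibration(name);T=np.array(c['camera_from_world']);q=(T[:3,:3]@np.array(P,float).reshape(-1,3).T).T+T[:3,3]
    K=np.array([[c['fx'],0,c['cx']],[0,c['fy'],c['cy']],[0,0,1.]])
    q=q*[1,-1,-1];return cv2.projectPoints(q,np.zeros(3),np.zeros(3),K,np.array(c['dist_coeffs'],float))[0][:,0]
E
python3 - <<'E'
from h import *
np.set_printoptions(precision=4,suppress=True)
for n in('scene','top'):
    im=grab_frame(n);cv2.imwrite(f'pics/{n}0.png',im)
    o,d=ray(n,320,240);print(n,o,d)
print(r.sense())
E
```

```text
pics
scene [ 1.1381 -0.6541  1.3614] [-0.397   0.4292 -0.8113]
top [ 0.1907 -0.0033  1.4989] [ 0.2096 -0.0062 -0.9778]
{'clock': 0.1, 'joint_positions': array([ 1.0657,  0.3811,  1.2981, -0.    ,  1.4636, -0.2153]), 'qd': array([-0.0011,  0.0002, -0.0026,  0.0014, -0.0006, -0.0018]), 'joint_torque': array([  0.004 , -43.8649, -22.4914,   0.0715,   0.0342,  -0.0001]), 'eef_pos': array([0.1571, 0.5269, 0.2572]), 'tool_rot': array([-0.0002,  0.1444,  0.9895, -0.0006]), 'force': array([-0.2744, -0.6056, -0.9452]), 'wrist_torque': array([-0.0087, -0.0307,  0.0022]), 'gripper_force': 0.0, 'opening': 0.08801698035262205}
```

View pics/scene0.png

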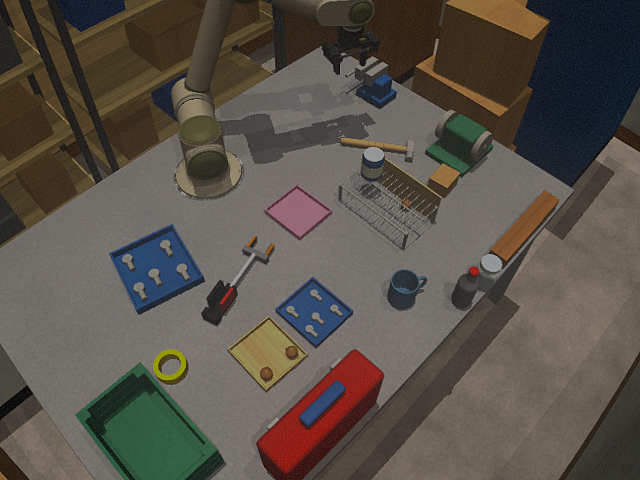

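View pics/top0.png

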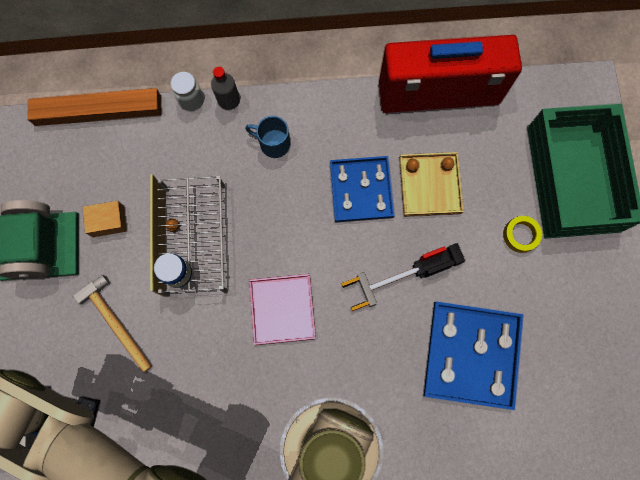

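The scene picture shows the reacher at about (238,280) and the walnut tray at (268,352). The rack is at (390,205), with the walnut near (407,204). In the top picture the reacher runs from its butt at (455,255) to its jaws at (345,290). The nut tray is at (431,183), and the rack is at (190,235) with its back board on the left (column 155) and the walnut near (173,226).

Candidates in the top view:
- **Trays:** wooden (431,183) with two walnuts, pink look-alike (282,310), small blue (362,188) and large blue (473,355). The wooden one is the nut tray, and the small blue one is the bolt tray.
- **Walnuts:** (173,226) under the rack is the lost one. (412,165) and (447,164) are in the tray.

I'll confirm these in enlarged crops.

```bash
cat > m.py <<'E'
from h import *
np.set_printoptions(precision=4,suppress=True)
S,T=cv2.imread('pics/scene0.png'),cv2.imread('pics/top0.png')
def crop(im,x,y,w,h):return cv2.resize(im[y:y+h,x:x+w],(400,300),interpolation=cv2.INTER_CUBIC)
out=np.vstack([np.hstack([crop(T,140,160,160,120)+0,crop(T,335,230,140,105)]),np.hstack([crop(S,330,140,132,99),crop(S,195,230,120,90)])])
cv2.imwrite('pics/crops.png',cv2.convertScaleAbs(out,alpha=1.4))
def blobs(im,lo,hi,roi,mn=6):
    x,y,w,h=roi;m=cv2.inRange(cv2.cvtColor(im[y:y+h,x:x+w],cv2.COLOR_BGR2HSV),lo,hi)
    n,l,s,c=cv2.connectedComponentsWithStats(m)
    return [(s[i,4],(c[i]+[x,y]).round(1),(s[i,:4]+[x,y,0,0])) for i in range(1,n) if s[i,4]>=mn]
for nm,im,rois in(('top',T,[(335,230,140,90),(155,170,75,120),(395,145,75,75)]),('scene',S,[(195,230,90,100),(380,180,50,40),(225,310,90,90)])):
    print(nm)
    print('red',blobs(im,(0,150,60),(6,255,255),rois[0]),blobs(im,(170,150,60),(180,255,255),rois[0]))
    print('orange',blobs(im,(8,150,80),(22,255,255),rois[0]))
    print('walnut',blobs(im,(5,110,40),(18,255,255),rois[1]))
    print('tray',blobs(im,(15,60,90),(30,255,255),rois[2],30))
    print('traynuts',blobs(im,(3,140,40),(14,255,255),rois[2]))
E
python3 m.py
```

```text
top
red [(np.int32(100), array([433.8, 252.1]), array([422, 247,  25,  11]))] []
orange [(np.int32(59), array([350. , 281.1]), array([342, 277,  17,   9])), (np.int32(60), array([359.8, 305.4]), array([351, 301,  18,  10]))]
walnut [(np.int32(12), array([156.8, 185.1]), array([155, 182,   5,   7])), (np.int32(15), array([157.3, 193.3]), array([155, 191,   7,   5])), (np.int32(41), array([159. , 202.3]), array([155, 198,  10,   9])), (np.int32(7), array([156.6, 208.9]), array([155, 208,   5,   3])), (np.int32(14), array([157.6, 213.7]), array([155, 211,   5,   7])), (np.int32(13), array([162.5, 212.9]), array([161, 210,   4,   6])), (np.int32(179), array([167.8, 224.9]), array([155, 218,  23,  16])), (np.int32(8), array([155.4, 224. ]), array([155, 222,   3,   6])), (np.int32(32), array([161.1, 238.8]), array([157, 236,   9,   7])), (np.int32(35), array([160.9, 248.3]), array([156, 245,  10,   8])), (np.int32(9), array([155.7, 255.4]), array([155, 253,   3,   6])), (np.int32(8), array([156.1, 280.8]), array([155, 278,   4,   6])), (np.int32(18), array([162.2, 284.9]), array([159, 283,
[... 329 characters left out ...]
1, 213.5]), array([437, 213,   6,   2]))]
scene
red [(np.int32(65), array([225.7, 296.2]), array([219, 287,  14,  20]))] []
orange [(np.int32(26), array([251.4, 240.5]), array([248, 236,   8,  10])), (np.int32(35), array([269.5, 248.8]), array([266, 244,   8,  11]))]
walnut [(np.int32(37), array([405.8, 201.7]), array([402, 199,   9,   7])), (np.int32(10), array([409.3, 205.3]), array([407, 203,   5,   5]))]
tray [(np.int32(2769), array([266.4, 352.1]), array([227, 315,  81,  76]))]
traynuts [(np.int32(53), array([291.1, 351. ]), array([286, 346,  11,  11])), (np.int32(35), array([267.5, 373.3]), array([264, 368,   8,  11])), (np.int32(7), array([261.4, 374.4]), array([260, 372,   3,   6]))]
```

View pics/crops.png

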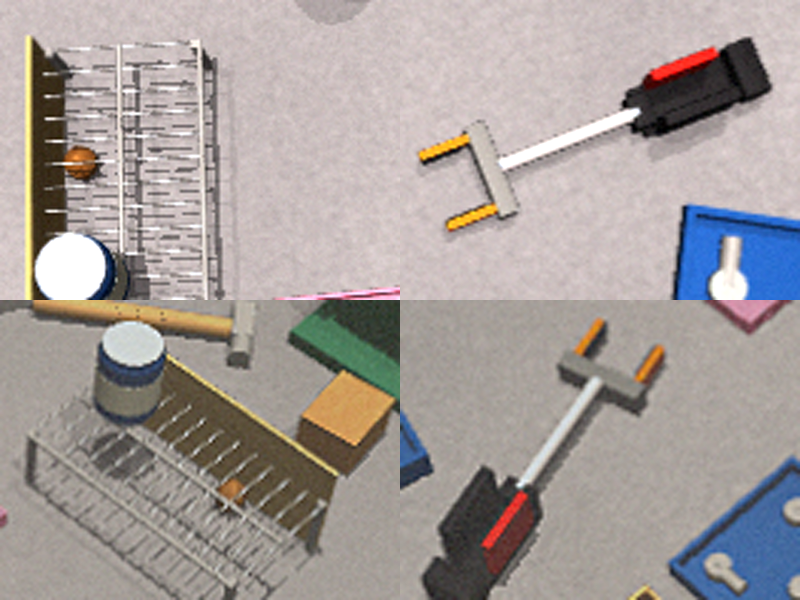

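The crops confirm the lost walnut under the wires: top (172.4,225.2), scene (406.6,203.7). The reacher lies with its red trigger on the +x side and its jaws pointing towards the rack's open front. The wooden tray with two nuts is the target.

```bash
cat > m2.py <<'E'
from m import *
print('----')
# shaft line in top
m=cv2.inRange(T[255:300,368:420],(170,170,170),(255,255,255));n,l,s,c=cv2.connectedComponentsWithStats(m)
i=1+np.argmax(s[1:,4]);ys,xs=np.where(l==i);pts=np.c_[xs+368,ys+255].astype(np.float32)
vx,vy,x0,y0=cv2.fitLine(pts,cv2.DIST_L2,0,.01,.01).ravel();print('shaft px',s[i],vx/vy,x0,y0)
d=np.array([vx,vy])*(-np.sign(vx));a=np.array([x0,y0])
A=onz('top',*(a-20*d),.030);B=onz('top',*(a+20*d),.030);th=np.arctan2(*(B-A)[1::-1]);print('shaft yaw deg',np.degrees(th),A,B)
R,eR=tri((269.5,248.8),(350,281.1));L,eL=tri((251.4,240.5),(359.8,305.4));print('jaw R',R,eR,'L',L,eL)
R=onz('top',350,281.1,.027);L=onz('top',359.8,305.4,.027);print('on z .027',R,L, 'sep',np.linalg.norm(R-L))
u=(R-L)/np.linalg.norm(R-L);print('yaw from jaws',np.degrees(np.arctan2(u[0],-u[1])))
print('red trig',tri((225.7,296.2),(433.8,252.1)))
W=tri((406.6,203.7),(172.4,225.2));print('walnut',W,onz('top',172.4,225.2,.022),onz('scene',406.6,203.7,.022))
print('tray nuts',tri((291.1,351),(447.2,163.3)),tri((267.5,373.3),(412.1,164.9)))
print('nuts check other',tri((291.1,351),(412.1,164.9)),tri((267.5,373.3),(447.2,163.3)))
print('tray',onz('top',431,185,.012))
for p in((218.8,176.8),(222,280)):print('rail',onz('top',*p,.078))
g=lambda x,y:(330+x/3.03,140+(y-300)/3.03)
print('board scene ends',onz('scene',*g(165,355),.12),onz('scene',*g(337,473),.12))
for p in((151,175),(152,293)):print('board top',onz('top',*p,.12))
print('front rail scene',onz('scene',*g(30,436),.078),onz('scene',*g(238,590),.078))
for n,p in dict(hammer=(100,300),tin=(171,268),mug=(273,137),tape=(523,233),boltS=(362,188),pink=(282,310),bigblue=(473,355),carton=(104,218)).items():print(n,onz('top',*p,0.02)[:2])
E
python3 m2.py | sed -n '/----/,$p'
```

```text
----
shaft px [  2  13  48  21 180] -2.5636077 393.14444 278.0611
shaft yaw deg 106.79983319668357 [ 0.411  -0.2311  0.03  ] [ 0.3824 -0.1366  0.03  ]
jaw R [ 0.3985 -0.0778  0.0245] 0.0008257328393417086 L [ 0.3372 -0.0963  0.0255] 0.0009993996980786704
on z .027 [ 0.3979 -0.078   0.027 ] [ 0.3367 -0.0966  0.027 ] sep 0.06395893801239828
yaw from jaws 106.90351023600655
red trig (array([ 0.448 , -0.2858,  0.0563]), np.float64(0.0014096610413126224))
walnut (array([0.5774, 0.3572, 0.0165]), np.float64(0.0047502664379414266)) [0.5744 0.3539 0.022 ] [0.5807 0.3554 0.022 ]
tray nuts (array([ 0.6827, -0.3096,  0.0869]), np.float64(0.07138746113064955)) (array([ 0.6841, -0.3048, -0.0349]), np.float64(0.07538482344903537))
nuts check other (array([ 0.6836, -0.2626,  0.0244]), np.float64(0.0010521504549135608)) (array([ 0.6832, -0.3515,  0.0215]), np.float64(0.003446361633209877))
tray [ 0.6306 -0.3067  0.012 ]
rail [0.673  0.2231 0.078 ]
rail [0.417  0.2264 0.078 ]
board scene ends [0.4524 0.3802 0.12  ] [0.6803 0.3776 0.12  ]
board top [0.6764 0.3782 0.12  ]
board top [0.3927 0.3816 0.12  ]
front rail scene [0.4052 0.2237 0.078 ] [0.6852 0.2208 0.078 ]
hammer [0.3999 0.5386]
tin [0.4661 0.3609]
mug [0.7892 0.0877]
tape [ 0.4857 -0.5215]
boltS [ 0.634  -0.1294]
pink [0.3411 0.093 ]
bigblue [ 0.1967 -0.3582]
carton [0.6075 0.5276]
```

```bash
cat > go.py <<'E'
# usage: go.py x y z yaw : remaining shift (mm) in tool axes now, and turn about tool z (deg)
import sys; from h import *; from scipy.spatial.transform import Rotation as Ro
s=r.sense();q=s['tool_rot'];R=Ro.from_quat([q[1],q[2],q[3],q[0]]).as_matrix()
yaw=np.degrees(np.arctan2(R[1,0],R[0,0]))
print('t',round(s['clock'],2),'pos',s['eef_pos'].round(4),'yaw',round(yaw,2),'tilt',np.degrees(R[:2,2]).round(2),'j',s['joint_positions'].round(2),'F',s['force'].round(1),'open mm',round(s['opening']*1e3,2),'grip',round(s['gripper_force'],2))
if len(sys.argv)>1:
    a=list(map(float,sys.argv[1:]));d=np.array(a[:3])-s['eef_pos']
    sh=R.T@d*1e3;print('shift now axes',sh.round(1),'turn z',round((yaw-a[3]+180)%360-180,2))
    f=np.radians(a[3]);F=np.array([[np.cos(f),np.sin(f),0],[np.sin(f),-np.cos(f),0],[0,0,-1]]);print('shift after turn',(F.T@d*1e3).round(1))
E
python3 -m pendant '[[-44,-42,0,0,0,0,100],[-44,-42,0,0,0,0,100],[-44,-42,0,0,0,0,100],[-44,-42,0,0,0,0,100],[-44,-42,0,0,0,0,100],[-44,-42,0,0,0,0,100],[-44,-42,0,0,0,0,100],[-44,-42,0,0,0,0,100],[0,0,0,0,0,9.4,100],[0,0,0,0,0,9.4,100]]' 7
python3 go.py 0.429 -0.291 0.16 106.85
```

```text
clock: 1.35
eef_pos: [0.3986, 0.1036, 0.2574]
tool_rot: [-0.0, 0.308, 0.952, -0.0]
force: [-0.8, -0.3, 0.2]
opening: 0.0881
gripper_force: 0.0
t 1.35 pos [0.3986 0.1036 0.2574] yaw 144.17 tilt [-0.05  0.  ] j [-0.04  0.14  1.64  0.    1.36 -0.98] F [-0.8 -0.3  0.2] open mm 88.14 grip 0.0
shift now axes [-255.7 -302.1   97.3] turn z 37.32
shift after turn [-386.5  -85.3   97.4]
```

```bash
python3 -m pendant '[[0,0,0,0,0,9.35,100],[0,0,0,0,0,9.35,100],[0,0,0,0,0,9.35,100],[0,0,0,0,0,9.25,100],[-55,-12,13,0,0,0,100],[-55,-12,13,0,0,0,100],[-55,-12,13,0,0,0,100],[-55,-12,13,0,0,0,100],[-55,-12,13,0,0,0,100],[-55,-12,13,0,0,0,100]]'
python3 go.py 0.429 -0.291 0.12 106.85
python3 -m pendant '[[-50,-13,20,0,0,0,100],[-5,-1,20,0,0,0,100],[0,0,17,0,0,0,100],[0,0,0,0,0,0,100],[0,0,0,0,0,0,100],[0,0,0,0,0,0,100],[0,0,0,0,0,0,100],[0,0,0,0,0,0,100],[0,0,0,0,0,0,100],[0,0,0,0,0,0,100]]'
python3 go.py 0.429 -0.291 0.045 106.85
```

```text
clock: 2.6
eef_pos: [0.4276, -0.2339, 0.1792]
tool_rot: [-0.0, 0.593, 0.805, 0.0]
force: [0.1, 0.0, -0.4]
opening: 0.0881
gripper_force: 0.0
t 2.6 pos [ 0.4276 -0.2339  0.1792] yaw 107.28 tilt [-0.01  0.02] j [-0.74  0.35  1.6   0.    1.2  -1.05] F [ 0.1  0.  -0.4] open mm 88.11 grip 0.0
shift now axes [-55.  -15.6  59.2] turn z 0.43
shift after turn [-55.  -15.2  59.2]
clock: 3.85
eef_pos: [0.4308, -0.2887, 0.1228]
tool_rot: [-0.0, 0.593, 0.805, -0.0]
force: [-0.4, -0.0, 0.3]
opening: 0.0883
gripper_force: 0.0
t 3.85 pos [ 0.4308 -0.2887  0.1228] yaw 107.3 tilt [-0. -0.] j [-0.82  0.47  1.59 -0.    1.08 -1.12] F [-0.4 -0.   0.3] open mm 88.27 grip 0.0
shift now axes [-1.7 -2.4 77.8] turn z 0.45
shift after turn [-1.7 -2.4 77.8]
```

```bash
python3 -m pendant '[[-2,-2,20,0,0,0.45,100],[0,0,20,0,0,0,100],[0,0,20,0,0,0,100],[0,0,10,0,0,0,100],[0,0,8,0,0,0,100],[0,0,0,0,0,0,100],[0,0,0,0,0,0,80],[0,0,0,0,0,0,70],[0,0,0,0,0,0,62],[0,0,0,0,0,0,60]]' 6.5
python3 go.py 0.429 -0.291 0.045 106.85
python3 -m pendant '[[0,0,0,0,0,0,59],[0,0,0,0,0,0,58],[0,0,0,0,0,0,57],[0,0,0,0,0,0,56],[0,0,0,0,0,0,55],[0,0,0,0,0,0,54],[0,0,0,0,0,0,52],[0,0,0,0,0,0,50],[0,0,0,0,0,0,50],[0,0,0,0,0,0,50]]' 6.5
python3 go.py 0.429 -0.291 0.045 106.85
python3 -c "
from h import *
cv2.imwrite('pics/top1.png',grab_frame('top'))"
```

```text
clock: 5.1
eef_pos: [0.4293, -0.2913, 0.0449]
tool_rot: [-0.0, 0.596, 0.803, -0.0]
force: [-3.7, -0.4, 2.4]
opening: 0.0533
gripper_force: 1.6
t 5.1 pos [ 0.4293 -0.2913  0.0449] yaw 106.86 tilt [-0.02 -0.02] j [-0.82  0.59  1.66 -0.    0.89 -1.12] F [-3.7 -0.4  2.4] open mm 53.34 grip 1.61
shift now axes [ 0.4 -0.2 -0.1] turn z 0.01
shift after turn [ 0.4 -0.2 -0.1]
clock: 6.35
eef_pos: [0.4295, -0.2912, 0.0448]
tool_rot: [0.0, 0.596, 0.803, -0.0]
force: [-4.7, -0.9, 5.3]
opening: 0.0498
gripper_force: 6.5
t 6.35 pos [ 0.4295 -0.2912  0.0448] yaw 106.85 tilt [ 0.   -0.01] j [-0.82  0.59  1.66 -0.    0.89 -1.12] F [-4.7 -0.9  5.3] open mm 49.8 grip 6.5
shift now axes [ 0.4 -0.4 -0.2] turn z -0.0
shift after turn [ 0.4 -0.4 -0.2]
```

```bash
python3 -m pendant '[[0,0,-5,0,0,0,50],[0,0,-8,0,0,0,50],[0,0,-12,0,0,0,50],[0,0,-15,0,0,0,50],[0,0,-15,0,0,0,50],[0,0,-15,0,0,0,50],[0,0,-10,0,0,0,50],[0,0,0,0,0,0,50],[0,0,0,0,0,0,50],[0,0,0,0,0,0,50]]'
python3 go.py 0.570 -0.050 0.125 89.3
python3 - <<'E'
from h import *
S,T=grab_frame('scene'),grab_frame('top')
c=lambda im,x,y:cv2.resize(im[y:y+150,x:x+200],(400,300),interpolation=cv2.INTER_CUBIC)
cv2.imwrite('pics/lift.png',np.hstack([c(S,160,190),c(T,320,200)]))
E
```

```text
clock: 7.65
eef_pos: [0.4294, -0.291, 0.1243]
tool_rot: [-0.001, 0.596, 0.803, 0.0]
force: [0.4, 0.4, -2.3]
opening: 0.0502
gripper_force: 6.5
t 7.65 pos [ 0.4294 -0.291   0.1243] yaw 106.84 tilt [-0.04  0.05] j [-0.82  0.47  1.58  0.    1.09 -1.12] F [ 0.4  0.4 -2.3] open mm 50.19 grip 6.5
shift now axes [189.9 204.4  -0.6] turn z 17.54
shift after turn [242.7 137.7  -0.7]
```

View pics/lift.png

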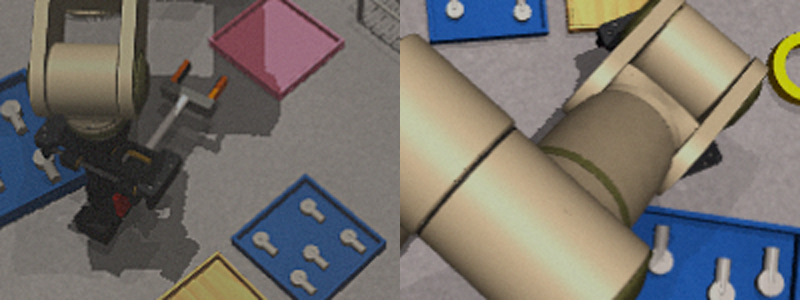

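The scene half shows the reacher hanging level from the fingers, with its jaws open at about (200,90) in the crop. Next I turn it and carry it to the rack's front.

```bash
python3 -m pendant '[[0,0,0,0,0,6,50],[0,0,0,0,0,6,50],[0,0,0,0,0,5.5,50],[20,11,0,0,0,0,50],[30,17,0,0,0,0,50],[40,23,0,0,0,0,50],[40,23,0,0,0,0,50],[40,23,0,0,0,0,50],[30,17,0,0,0,0,50],[20,11,0,0,0,0,50]]'
python3 go.py 0.570 -0.050 0.080 89.3
python3 -m pendant '[[12,7,0,0,0,0,50],[10,6,5,0,0,0,50],[0,0,12,0,0,0,50],[0,0,12,0,0,0,50],[0,0,10,0,0,0,50],[0,0,5,0,0,0,50],[0,0,0,0,0,0,50],[0,0,0,0,0,0,50],[0,0,0,0,0,0,50],[0,0,0,0,0,0,50]]'
python3 go.py 0.570 0.05 0.080 89.3
python3 - <<'E'
from h import *
S,T=grab_frame('scene'),grab_frame('top')
cv2.imwrite('pics/s2.png',S);cv2.imwrite('pics/t2.png',T)
c=lambda im,x,y:cv2.resize(im[y:y+112,x:x+150],(400,300),interpolation=cv2.INTER_CUBIC)
cv2.imwrite('pics/pre.png',cv2.convertScaleAbs(np.hstack([c(S,300,150),c(T,150,160)]),alpha=1.4))
E
```

```text
clock: 9.0
eef_pos: [0.5576, -0.0711, 0.1244]
tool_rot: [-0.0, 0.711, 0.704, -0.0]
force: [-0.5, -0.8, -2.8]
opening: 0.0496
gripper_force: 6.5
t 9.0 pos [ 0.5576 -0.0711  0.1244] yaw 89.42 tilt [-0.02  0.01] j [-0.34  0.53  1.46  0.    1.15 -0.33] F [-0.5 -0.8 -2.8] open mm 49.57 grip 6.5
shift now axes [21.2 12.3 44.4] turn z 0.12
shift after turn [21.2 12.2 44.4]
clock: 10.25
eef_pos: [0.5703, -0.0508, 0.081]
tool_rot: [0.0, 0.711, 0.703, 0.0]
force: [1.2, 0.1, -3.2]
opening: 0.05
gripper_force: 6.5
t 10.25 pos [ 0.5703 -0.0508  0.081 ] yaw 89.35 tilt [ 0.02 -0.01] j [-0.3   0.6   1.48 -0.    1.06 -0.28] F [ 1.2  0.1 -3.2] open mm 49.97 grip 6.5
shift now axes [100.7  -1.5   1. ] turn z 0.05
shift after turn [100.7  -1.6   1. ]
```

View pics/pre.png

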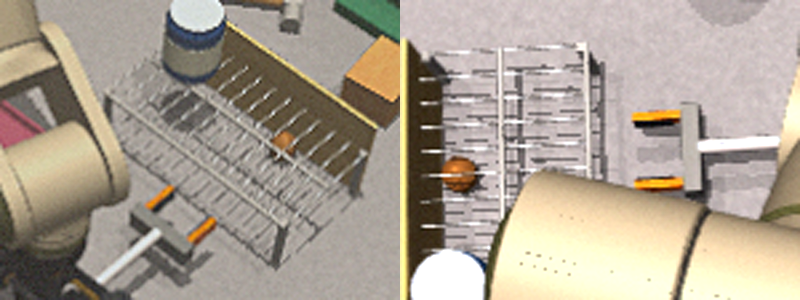

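The jaws stand in front of the rack, in line with the walnut to within a few mm. I'll measure both jaws against the walnut with the same cameras.

```bash
cat > m3.py <<'E'
from m import blobs; from h import *; import sys
np.set_printoptions(precision=4,suppress=True)
S,T=cv2.imread('pics/s2.png'),cv2.imread('pics/t2.png')
bt=blobs(T,(8,150,80),(22,255,255),(225,190,45,60));bs=blobs(S,(8,150,80),(22,255,255),(345,210,45,40))
print('=====');print('top',bt,'\nscene',bs)
bt.sort(key=lambda b:b[1][1]);bs.sort(key=lambda b:-b[1][0])
J=[tri(bs[i][1],bt[i][1]) for i in(0,1)];print(J,(J[0][0]+J[1][0])/2)
print([onz('top',*b[1],.063) for b in bt],[onz('scene',*b[1],.063) for b in bs])
for im,nm,roi in((S,'scene',(390,190,30,25)),(T,'top',(160,212,30,28))):
    for b in blobs(im,(3,120,60),(16,255,255),roi):print('nut',nm,b,onz(nm,*b[1],.02))
    for b in blobs(cv2.imread('pics/%s0.png'%nm),(3,120,60),(16,255,255),roi):print('nut0',nm,b,onz(nm,*b[1],.02))
E
python3 m3.py | sed -n '/=====/,$p'
```

```text
=====
top [(np.int32(58), array([245.6, 202.6]), array([237, 201,  18,   4])), (np.int32(61), array([246.4, 228. ]), array([238, 226,  18,   5]))] 
scene [(np.int32(29), array([359.6, 223.3]), array([355, 219,  10,   9])), (np.int32(39), array([375.8, 235.1]), array([371, 231,  10,   9]))]
[(array([0.6075, 0.1633, 0.0616]), np.float64(0.0017322182133758654)), (array([0.5431, 0.1641, 0.06  ]), np.float64(7.68164681993157e-06))] [0.5753 0.1637 0.0608]
[array([0.6065, 0.1624, 0.063 ]), array([0.5424, 0.1638, 0.063 ])] [array([0.6084, 0.1633, 0.063 ]), array([0.5445, 0.1623, 0.063 ])]
nut scene (np.int32(35), array([406. , 201.6]), array([402, 199,   9,   7])) [0.5729 0.3625 0.02  ]
nut scene (np.int32(7), array([408.7, 205.6]), array([407, 204,   4,   4])) [0.5897 0.3555 0.02  ]
nut0 scene (np.int32(36), array([405.9, 201.7]), array([402, 199,   9,   7])) [0.573  0.3619 0.02  ]
nut top (np.int32(109), array([171.4, 224.1]), array([165, 219,  13,  12])) [0.578  0.3568 0.02  ]
nut0 top (np.int32(106), array([171.5, 224. ]), array([165, 219,  13,  12])) [0.5782 0.3566 0.02  ]
```

```bash
python3 -m pendant '[[10,-2,0,0,0,0,50],[20,-2,0,0,0,0,50],[25,0,0,0,0,0,50],[22,0,0,0,0,0,50],[13,0,0,0,0,0,50],[5,0,5,0,0,0,50],[0,0,10,0,0,0,50],[0,0,10,0,0,0,50],[0,0,6,0,0,0,50],[0,0,2,0,0,0,50]]'
python3 go.py 0.566 0.131 0.048 89.3
python3 -c "
from h import *
S=grab_frame('scene');T=grab_frame('top');cv2.imwrite('pics/s3.png',S);cv2.imwrite('pics/t3.png',T)
c=lambda im,x,y:cv2.resize(im[y:y+84,x:x+112],(400,300),interpolation=cv2.INTER_CUBIC)
cv2.imwrite('pics/in.png',cv2.convertScaleAbs(np.hstack([c(S,340,160),c(T,150,180)]),alpha=1.4))"
```

```text
clock: 11.6
eef_pos: [0.5672, 0.0439, 0.0472]
tool_rot: [-0.0, 0.711, 0.703, -0.0]
force: [0.3, 0.3, -2.4]
opening: 0.0497
gripper_force: 6.5
t 11.6 pos [0.5672 0.0439 0.0472] yaw 89.32 tilt [-0.05  0.  ] j [-0.13  0.65  1.52 -0.    0.98 -0.12] F [ 0.3  0.3 -2.4] open mm 49.73 grip 6.5
shift now axes [87.  -2.3 -0.8] turn z 0.02
shift after turn [87.  -2.3 -0.8]
```

View pics/in.png

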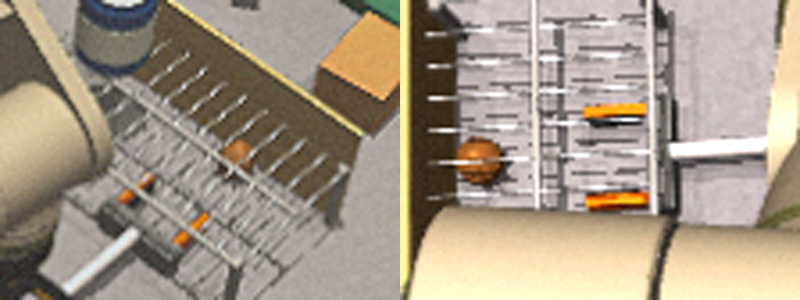

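The jaws are inside the gap, centred about 3 mm to -x of the walnut's line. That is the lead wanted, because squeezing shifts the reacher back by 4 mm. Now forward.

```bash
python3 -m pendant '[[8,0,0,0,0,0,50],[14,0,0,0,0,0,50],[16,0,0,0,0,0,50],[16,0,0,0,0,0,50],[12,0,0,0,0,0,50],[8,0,0,0,0,0,50],[6,0,0,0,0,0,50],[4,0,0,0,0,0,50],[2,0,0,0,0,0,50],[0,0,0,0,0,0,50]]'
python3 go.py 0.566 0.137 0.048 89.3
python3 -c "
from h import *
S=grab_frame('scene');T=grab_frame('top');cv2.imwrite('pics/s4.png',S);cv2.imwrite('pics/t4.png',T)
c=lambda im,x,y:cv2.resize(im[y:y+60,x:x+80],(400,300),interpolation=cv2.INTER_CUBIC)
cv2.imwrite('pics/in2.png',cv2.convertScaleAbs(np.hstack([c(S,370,170),c(T,150,190)]),alpha=1.4))"
```

```text
clock: 12.95
eef_pos: [0.5684, 0.1302, 0.0478]
tool_rot: [0.0, 0.711, 0.703, -0.0]
force: [0.1, -0.3, -3.4]
opening: 0.0497
gripper_force: 6.5
t 12.95 pos [0.5684 0.1302 0.0478] yaw 89.34 tilt [ 0. -0.] j [ 0.02  0.66  1.47 -0.    1.01  0.03] F [ 0.1 -0.3 -3.4] open mm 49.75 grip 6.5
shift now axes [ 6.8 -2.4 -0.2] turn z 0.04
shift after turn [ 6.8 -2.4 -0.2]
```

View pics/in2.png

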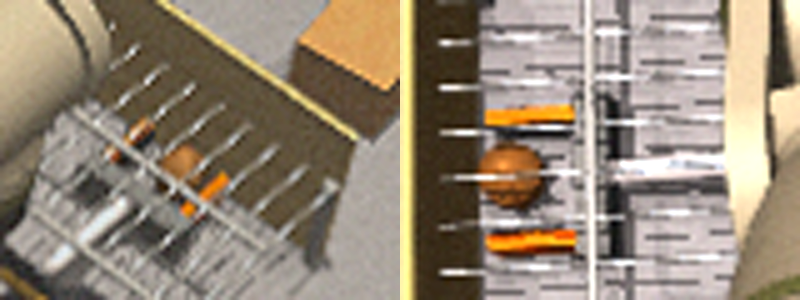

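The walnut at crop (510,176) lies between the jaws (rows 116 and 242), about 12 mm behind the tips and still clear of the crosspiece. I'll go 5 mm further, then squeeze in small force steps.

```bash
python3 -m pendant '[[3,0,0,0,0,0,56],[2,0,0,0,0,0,56],[0,0,0,0,0,0,55],[0,0,0,0,0,0,54],[0,0,0,0,0,0,53],[0,0,0,0,0,0,52],[0,0,0,0,0,0,51],[0,0,0,0,0,0,50],[0,0,0,0,0,0,49],[0,0,0,0,0,0,48]]' 13
python3 go.py
python3 -m pendant '[[0,0,0,0,0,0,47.5],[0,0,0,0,0,0,47],[0,0,0,0,0,0,46.5],[0,0,0,0,0,0,46],[0,0,0,0,0,0,45.5],[0,0,0,0,0,0,45],[0,0,0,0,0,0,44],[0,0,0,0,0,0,43],[0,0,0,0,0,0,42],[0,0,0,0,0,0,40]]' 13
python3 go.py
```

```text
clock: 14.3
eef_pos: [0.5684, 0.1353, 0.0477]
tool_rot: [0.0, 0.711, 0.703, -0.0]
force: [-0.0, -0.5, -3.8]
opening: 0.0424
gripper_force: 10.4
t 14.3 pos [0.5684 0.1353 0.0477] yaw 89.35 tilt [-0. -0.] j [ 0.03  0.66  1.47 -0.    1.01  0.04] F [-0.  -0.5 -3.8] open mm 42.38 grip 10.4
clock: 15.55
eef_pos: [0.5684, 0.1352, 0.0478]
tool_rot: [0.0, 0.711, 0.703, 0.0]
force: [-1.3, 0.2, -3.2]
opening: 0.041
gripper_force: 13.0
t 15.55 pos [0.5684 0.1352 0.0478] yaw 89.35 tilt [ 0. -0.] j [ 0.03  0.66  1.47 -0.    1.01  0.04] F [-1.3  0.2 -3.2] open mm 40.96 grip 13.0
```

```bash
Z='[[0,0,0,0,0,0,40],[0,0,0,0,0,0,40],[0,0,0,0,0,0,40],[0,0,0,0,0,0,40],[0,0,0,0,0,0,40],[0,0,0,0,0,0,40],[0,0,0,0,0,0,40],[0,0,0,0,0,0,40],[0,0,0,0,0,0,40],[0,0,0,0,0,0,40]]' ; unset Z
python3 -m pendant '[[0,0,0,0,0,0,40],[0,0,0,0,0,0,40],[0,0,0,0,0,0,40],[0,0,0,0,0,0,40],[0,0,0,0,0,0,40],[0,0,0,0,0,0,40],[0,0,0,0,0,0,40],[0,0,0,0,0,0,40],[0,0,0,0,0,0,40],[0,0,0,0,0,0,40]]' 16
python3 go.py
python3 -m pendant '[[0,0,0,0,0,0,40],[0,0,0,0,0,0,40],[0,0,0,0,0,0,40],[0,0,0,0,0,0,40],[0,0,0,0,0,0,40],[0,0,0,0,0,0,40],[0,0,0,0,0,0,40],[0,0,0,0,0,0,40],[0,0,0,0,0,0,40],[0,0,0,0,0,0,40]]' 19
python3 go.py
```

```text
clock: 16.8
eef_pos: [0.5684, 0.1352, 0.0477]
tool_rot: [-0.0, 0.711, 0.703, -0.0]
force: [-0.0, 0.4, -3.0]
opening: 0.0408
gripper_force: 16.0
t 16.8 pos [0.5684 0.1352 0.0477] yaw 89.35 tilt [-0. -0.] j [ 0.03  0.66  1.47 -0.    1.01  0.04] F [-0.   0.4 -3. ] open mm 40.75 grip 16.0
clock: 18.05
eef_pos: [0.5684, 0.1352, 0.0477]
tool_rot: [-0.0, 0.711, 0.703, -0.0]
force: [0.5, 0.7, -3.2]
opening: 0.0405
gripper_force: 19.0
t 18.05 pos [0.5684 0.1352 0.0477] yaw 89.34 tilt [-0. -0.] j [ 0.03  0.66  1.47 -0.    1.01  0.04] F [ 0.5  0.7 -3.2] open mm 40.54 grip 19.0
```

```bash
python3 -m pendant '[[0,0,-2,0,0,0,40],[0,0,-4,0,0,0,40],[0,0,-5,0,0,0,40],[0,0,-5,0,0,0,40],[0,0,-4,0,0,0,40],[0,0,-2,0,0,0,40],[-4,0,0,0,0,0,40],[-8,0,0,0,0,0,40],[-12,-4,0,0,0,0,40],[-14,-6,0,0,0,0,40]]'
python3 go.py 0.505 -0.04 0.07 89.3
python3 -m pendant '[[-14,-7,0,0,0,0,40],[-14,-7,0,0,0,0,40],[-14,-7,0,0,0,0,40],[-14,-7,0,0,0,0,40],[-14,-7,0,0,0,0,40],[-14,-7,0,0,0,0,40],[-14,-7,0,0,0,0,40],[-14,-5,0,0,0,0,40],[-14,-2,0,0,0,0,40],[-14,0,0,0,0,0,40]]'
python3 go.py 0.505 -0.05 0.07 89.3
python3 -c "
from h import *
S=grab_frame('scene');T=grab_frame('top')
c=lambda im,x,y:cv2.resize(im[y:y+112,x:x+150],(400,300),interpolation=cv2.INTER_CUBIC)
cv2.imwrite('pics/out.png',cv2.convertScaleAbs(np.hstack([c(S,290,150),c(T,180,180)]),alpha=1.4))"
```

```text
clock: 19.3
eef_pos: [0.5575, 0.0963, 0.0696]
tool_rot: [-0.0, 0.711, 0.703, -0.0]
force: [0.7, 0.6, -3.1]
opening: 0.0406
gripper_force: 19.0
t 19.3 pos [0.5575 0.0963 0.0696] yaw 89.34 tilt [-0.02 -0.  ] j [-0.04  0.61  1.51 -0.    1.03 -0.03] F [ 0.7  0.6 -3.1] open mm 40.59 grip 19.0
shift now axes [-136.9  -50.9   -0.4] turn z 0.04
shift after turn [-136.9  -50.8   -0.4]
clock: 20.55
eef_pos: [0.5004, -0.043, 0.0698]
tool_rot: [0.0, 0.711, 0.703, 0.0]
force: [-0.1, -0.3, -3.4]
opening: 0.0404
gripper_force: 19.0
t 20.55 pos [ 0.5004 -0.043   0.0698] yaw 89.34 tilt [ 0.01 -0.  ] j [-0.32  0.53  1.69  0.    0.92 -0.31] F [-0.1 -0.3 -3.4] open mm 40.44 grip 19.0
shift now axes [-7.   4.7 -0.2] turn z 0.04
shift after turn [-7.   4.7 -0.2]
```

View pics/out.png

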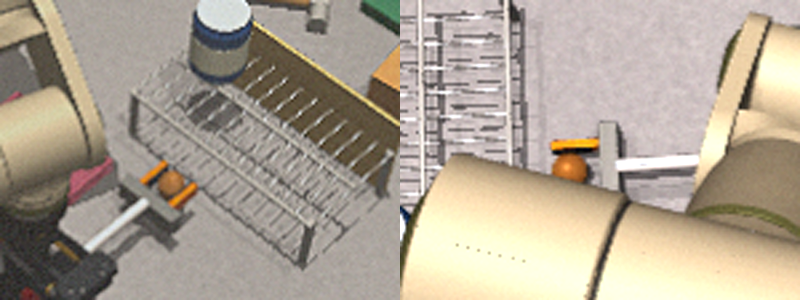

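The walnut is held between the jaws at crop (171,184), in front of the rack and off the bench. Next: raise, back off, turn.

```bash
python3 -m pendant '[[-12,0,-4,0,0,0,40],[-12,-2,-8,0,0,0,40],[-14,-6,-10,0,0,0,40],[-18,-8,-10,0,0,0,40],[-22,-10,-10,0,0,0,40],[-26,-12,-8,0,0,0,40],[-26,-13,0,0,0,0,40],[-24,-12,0,0,0,0,40],[-18,-9,0,0,0,0,40],[-11,-5,0,0,0,0,40]]'
python3 go.py
python3 -m pendant '[[0,0,0,0,0,2,40],[0,0,0,0,0,4,40],[0,0,0,0,0,6,40],[0,0,0,0,0,8,40],[0,0,0,0,0,8,40],[0,0,0,0,0,8,40],[0,0,0,0,0,8,40],[0,0,0,0,0,8,40],[0,0,0,0,0,8,40],[0,0,0,0,0,8,40]]'
python3 go.py
python3 -m pendant '[[0,0,0,0,0,8,40],[0,0,0,0,0,8,40],[0,0,0,0,0,8,40],[0,0,0,0,0,7,40],[0,0,0,0,0,5,40],[0,0,0,0,0,3,40],[0,0,0,0,0,2,40],[0,0,0,0,0,0,40],[0,0,0,0,0,0,40],[0,0,0,0,0,0,40]]'
python3 go.py .419 -.228 .0527 -20
```

```text
clock: 21.9
eef_pos: [0.4205, -0.2252, 0.1203]
tool_rot: [0.0, 0.712, 0.703, 0.0]
force: [-0.4, -0.0, -2.8]
opening: 0.04
gripper_force: 19.0
t 21.9 pos [ 0.4205 -0.2252  0.1203] yaw 89.28 tilt [ 0.03 -0.03] j [-0.74  0.41  1.7  -0.    1.02 -0.73] F [-0.4 -0.  -2.8] open mm 40.05 grip 18.99
clock: 23.15
eef_pos: [0.4215, -0.2233, 0.1198]
tool_rot: [-0.0, 0.983, 0.183, -0.0]
force: [-0.8, 1.0, -2.9]
opening: 0.0406
gripper_force: 19.0
t 23.15 pos [ 0.4215 -0.2233  0.1198] yaw 21.06 tilt [-0.    0.02] j [-0.74  0.42  1.7   0.    1.02  0.47] F [-0.8  1.  -2.9] open mm 40.55 grip 19.0
clock: 24.4
eef_pos: [0.4213, -0.224, 0.1198]
tool_rot: [-0.0, 0.985, -0.171, -0.0]
force: [-0.1, -0.5, -3.5]
opening: 0.0405
gripper_force: 19.0
t 24.4 pos [ 0.4213 -0.224   0.1198] yaw -19.64 tilt [-0.  0.] j [-0.74  0.42  1.7   0.    1.02  1.18] F [-0.1 -0.5 -3.5] open mm 40.47 grip 19.0
shift now axes [-0.8  4.5 67.1] turn z 0.36
shift after turn [-0.8  4.5 67.1]
```

```bash
python3 -m pendant '[[0,2,3,0,0,0,40],[0,2,7,0,0,0,40],[0,0,8,0,0,0,40],[0,0,7,0,0,0,40],[0,0,5,0,0,0,40],[0,0,0,0,0,0,40],[0,0,0,0,0,0,40],[0,0,0,0,0,0,40],[0,0,0,0,0,0,40],[0,0,0,0,0,0,40]]'
python3 go.py .419 -.228 .0527 -20
python3 - <<'E'
from h import *
from m import blobs
S=grab_frame('scene');T=grab_frame('top')
c=lambda im,x,y:cv2.resize(im[y:y+105,x:x+140],(400,300),interpolation=cv2.INTER_CUBIC)
cv2.imwrite('pics/tray.png',cv2.convertScaleAbs(np.hstack([c(S,200,300),c(T,350,140)]),alpha=1.4))
for im,nm,roi in((S,'scene',(215,305,100,95)),(T,'top',(395,145,75,80))):
    for b in blobs(im,(3,120,60),(14,255,255),roi):print('nut',nm,b,onz(nm,*b[1],.05))
E
```

```text
clock: 25.65
eef_pos: [0.4199, -0.2279, 0.0898]
tool_rot: [0.0, 0.985, -0.171, 0.0]
force: [0.2, -0.2, -2.8]
opening: 0.0407
gripper_force: 19.0
t 25.65 pos [ 0.4199 -0.2279  0.0898] yaw -19.66 tilt [ 0.01 -0.01] j [-0.75  0.46  1.74  0.    0.94  1.17] F [ 0.2 -0.2 -2.8] open mm 40.71 grip 19.0
shift now axes [-0.8  0.5 37.1] turn z 0.34
shift after turn [-0.8  0.5 37.1]
top
red [(np.int32(100), array([433.8, 252.1]), array([422, 247,  25,  11]))] []
orange [(np.int32(59), array([350. , 281.1]), array([342, 277,  17,   9])), (np.int32(60), array([359.8, 305.4]), array([351, 301,  18,  10]))]
walnut [(np.int32(12), array([156.8, 185.1]), array([155, 182,   5,   7])), (np.int32(15), array([157.3, 193.3]), array([155, 191,   7,   5])), (np.int32(41), array([159. , 202.3]), array([155, 198,  10,   9])), (np.int32(7), array([156.6, 208.9]), array([155, 208,   5,   3])), (np.int32(14), array([157.6, 213.7]), array([155, 211,   5,   7])), (np.int32(13), array([162.5, 212.9]), array([161, 210,   4,   6])), (np.int32(179), array([167.8, 224.9]), array([155, 218,  23,  16])), (np.int32(8), arr
[... 2129 characters left out ...]
 (np.int32(12), array([312.2, 397.2]), array([309, 395,   6,   5])) [ 0.8195 -0.3211  0.05  ]
nut top (np.int32(9), array([436. , 155.3]), array([432, 155,   9,   2])) [ 0.696  -0.3205  0.05  ]
nut top (np.int32(112), array([447.5, 163.1]), array([441, 157,  13,  13])) [ 0.6732 -0.347   0.05  ]
nut top (np.int32(107), array([412.2, 164.6]), array([406, 159,  13,  12])) [ 0.6761 -0.258   0.05  ]
nut top (np.int32(135), array([433.9, 181. ]), array([426, 175,  17,  15])) [ 0.6291 -0.3074  0.05  ]
nut top (np.int32(7), array([421.4, 184. ]), array([421, 181,   2,   7])) [ 0.6238 -0.2754  0.05  ]
nut top (np.int32(12), array([436.8, 202.9]), array([434, 202,   6,   3])) [ 0.5723 -0.3081  0.05  ]
```

View pics/tray.png

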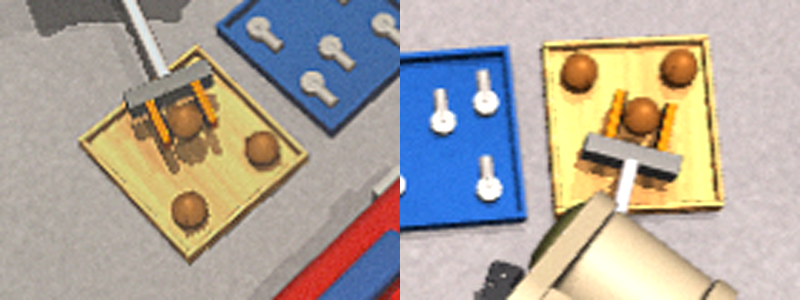

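The held walnut is over the tray floor at crop (640,115) on the right, clear of both other nuts, and the crosspiece is inside the walls. Lower gently.

```bash
python3 -m pendant '[[0,0,3,0,0,0,40],[0,0,6,0,0,0,40],[0,0,8,0,0,0,40],[0,0,8,0,0,0,40],[0,0,5,0,0,0,40],[0,0,3,0,0,0,40],[0,0,1,0,0,0,40],[0,0,0,0,0,0,40],[0,0,0,0,0,0,40],[0,0,0,0,0,0,40]]'
python3 go.py
python3 -m pendant '[[0,0,0.5,0,0,0,40],[0,0,0,0,0,0,40],[0,0,0.5,0,0,0,40],[0,0,0,0,0,0,40],[0,0,0.5,0,0,0,40],[0,0,0,0,0,0,40],[0,0,0.5,0,0,0,40],[0,0,0,0,0,0,40],[0,0,0,0,0,0,40],[0,0,0,0,0,0,40]]'
python3 go.py
```

```text
clock: 27.0
eef_pos: [0.42, -0.2279, 0.0559]
tool_rot: [0.0, 0.985, -0.171, 0.0]
force: [0.9, -0.8, -3.2]
opening: 0.04
gripper_force: 19.0
t 27.0 pos [ 0.42   -0.2279  0.0559] yaw -19.65 tilt [ 0.01 -0.01] j [-0.75  0.52  1.77 -0.    0.85  1.17] F [ 0.9 -0.8 -3.2] open mm 40.05 grip 19.0
clock: 28.25
eef_pos: [0.4199, -0.2279, 0.0538]
tool_rot: [0.0, 0.985, -0.171, 0.0]
force: [0.0, 0.5, -3.0]
opening: 0.0402
gripper_force: 19.0
t 28.25 pos [ 0.4199 -0.2279  0.0538] yaw -19.66 tilt [ 0. -0.] j [-0.75  0.53  1.77  0.    0.84  1.17] F [ 0.   0.5 -3. ] open mm 40.17 grip 19.0
```

```bash
python3 -m pendant '[[0,0,0.5,0,0,0,40],[0,0,0,0,0,0,40],[0,0,0.4,0,0,0,40],[0,0,0,0,0,0,40],[0,0,0.4,0,0,0,40],[0,0,0,0,0,0,40],[0,0,0,0,0,0,40],[0,0,0,0,0,0,40],[0,0,0,0,0,0,40],[0,0,0,0,0,0,40]]'
python3 go.py
python3 -m pendant '[[0,0,0,0,0,0,40],[0,0,0,0,0,0,40],[0,0,0,0,0,0,40],[0,0,0,0,0,0,40],[0,0,0,0,0,0,40],[0,0,0,0,0,0,40],[0,0,0,0,0,0,40],[0,0,0,0,0,0,40],[0,0,0,0,0,0,40],[0,0,0,0,0,0,40]]' 14
python3 go.py
python3 -m pendant '[[0,0,0,0,0,0,46],[0,0,0,0,0,0,46.5],[0,0,0,0,0,0,47],[0,0,0,0,0,0,48],[0,0,0,0,0,0,49],[0,0,0,0,0,0,50],[0,0,0,0,0,0,51],[0,0,0,0,0,0,52],[0,0,0,0,0,0,53],[0,0,0,0,0,0,54]]' 14
python3 go.py
```

```text
clock: 29.5
eef_pos: [0.4199, -0.2279, 0.0524]
tool_rot: [-0.0, 0.985, -0.171, -0.0]
force: [0.2, 0.2, -2.3]
opening: 0.0401
gripper_force: 19.0
t 29.5 pos [ 0.4199 -0.2279  0.0524] yaw -19.65 tilt [-0.  0.] j [-0.75  0.53  1.77 -0.    0.84  1.17] F [ 0.2  0.2 -2.3] open mm 40.1 grip 19.0
clock: 30.75
eef_pos: [0.4199, -0.2278, 0.0525]
tool_rot: [0.0, 0.985, -0.171, -0.0]
force: [-1.2, -0.6, -3.1]
opening: 0.0413
gripper_force: 14.0
t 30.75 pos [ 0.4199 -0.2278  0.0525] yaw -19.65 tilt [-0. -0.] j [-0.75  0.53  1.77 -0.    0.84  1.17] F [-1.2 -0.6 -3.1] open mm 41.32 grip 14.0
clock: 32.0
eef_pos: [0.4199, -0.2278, 0.0524]
tool_rot: [-0.0, 0.985, -0.171, -0.0]
force: [-0.8, -0.0, -2.7]
opening: 0.0479
gripper_force: 8.7
t 32.0 pos [ 0.4199 -0.2278  0.0524] yaw -19.65 tilt [-0.  0.] j [-0.75  0.53  1.77  0.    0.84  1.17] F [-0.8 -0.  -2.7] open mm 47.9 grip 8.69
```

```bash
python3 -m pendant '[[0,0,0,0,0,0,50],[0,0,0,0,0,0,50],[0,0,0,0,0,0,50],[0,0,0,0,0,0,50],[0,0,0,0,0,0,50],[0,2,0,0,0,0,50],[0,2,0,0,0,0,50],[0,0,0,0,0,0,50],[0,0,0,0,0,0,50],[0,0,0,0,0,0,50]]' 6.5
python3 go.py
python3 - <<'E' | sed -n '/@@/,$p'
from m import *
S=grab_frame('scene');T=grab_frame('top');cv2.imwrite('pics/t5.png',T);cv2.imwrite('pics/s5.png',S)
print('@@')
for b in blobs(T,(3,110,50),(22,255,255),(408,165,60,40),4):print(b,onz('top',*b[1],.03)) if b[0]<400 else 0
for b in blobs(T,(3,120,60),(14,255,255),(395,145,75,80),20):print('nut',b,onz('top',*b[1],.025))
E
```

```text
clock: 33.25
eef_pos: [0.4186, -0.2316, 0.0525]
tool_rot: [-0.0, 0.985, -0.171, -0.0]
force: [-0.6, 0.1, -2.8]
opening: 0.0499
gripper_force: 6.5
t 33.25 pos [ 0.4186 -0.2316  0.0525] yaw -19.65 tilt [-0.  0.] j [-0.75  0.53  1.77  0.    0.84  1.16] F [-0.6  0.1 -2.8] open mm 49.9 grip 6.49
@@
(np.int32(110), array([412.9, 169.8]), array([408, 165,  12,  12])) [ 0.6689 -0.2618  0.03  ]
(np.int32(68), array([458.5, 185.7]), array([456, 165,   7,  40])) [ 0.6181 -0.3723  0.03  ]
(np.int32(90), array([418.9, 183.4]), array([414, 175,   9,  17])) [ 0.6318 -0.273   0.03  ]
(np.int32(47), array([416. , 202.5]), array([410, 200,  14,   5])) [ 0.5827 -0.2602  0.03  ]
nut (np.int32(113), array([447.6, 163. ]), array([441, 157,  13,  13])) [ 0.6818 -0.3532  0.025 ]
nut (np.int32(105), array([412.1, 164.6]), array([406, 159,  13,  12])) [ 0.6845 -0.2621  0.025 ]
nut (np.int32(110), array([431.1, 184.8]), array([425, 179,  13,  13])) [ 0.6273 -0.3044  0.025 ]
```

```bash
python3 -m pendant '[[0,0,-2,0,0,0,50],[0,0,-4,0,0,0,50],[0,0,-6,0,0,0,50],[0,0,-8,0,0,0,50],[0,0,-10,0,0,0,50],[0,0,-12,0,0,0,50],[0,0,-12,0,0,0,50],[0,0,-10,0,0,0,50],[0,0,-6,0,0,0,50],[0,0,0,0,0,0,50]]'
python3 -m pendant '[[0,0,0,0,0,-2,50],[0,0,0,0,0,-5,50],[0,0,0,0,0,-8,50],[0,0,0,0,0,-9,50],[0,0,0,0,0,-9,50],[0,0,0,0,0,-9,50],[0,0,0,0,0,-9,50],[0,0,0,0,0,-9,50],[0,0,0,0,0,-9,50],[0,0,0,0,0,-9,50]]'
python3 -m pendant '[[0,0,0,0,0,-8,50],[0,0,0,0,0,-6,50],[0,0,0,0,0,-4,50],[0,0,0,0,0,-2,50],[0,0,0,0,0,0,50],[0,0,0,0,0,0,50],[0,0,0,0,0,0,50],[0,0,0,0,0,0,50],[0,0,0,0,0,0,50],[0,0,0,0,0,0,50]]'
python3 go.py .40 -.22 .0465 70
python3 - <<'E' | sed -n '/@@/,$p'
from m import *
T=grab_frame('top')
print('@@')
for b in blobs(T,(3,120,60),(14,255,255),(395,145,75,80),20):print('nut',b,onz('top',*b[1],.025))
for v in (440,480,515):
  col=T[290:330,v];print(v,[tuple(map(int,c)) for c in col[6:20:2]])
E
```

```text
clock: 34.6
eef_pos: [0.4186, -0.2317, 0.1228]
tool_rot: [0.0, 0.985, -0.171, 0.0]
force: [0.4, -0.5, -3.0]
opening: 0.0499
gripper_force: 6.5
clock: 35.85
eef_pos: [0.4184, -0.2315, 0.122]
tool_rot: [-0.0, 0.872, 0.49, -0.0]
force: [-0.0, -0.1, -3.2]
opening: 0.0497
gripper_force: 6.5
clock: 37.1
eef_pos: [0.4186, -0.2316, 0.1225]
tool_rot: [-0.0, 0.775, 0.632, -0.0]
force: [0.2, 0.0, -3.1]
opening: 0.0496
gripper_force: 6.5
t 37.1 pos [ 0.4186 -0.2316  0.1225] yaw 78.35 tilt [-0. -0.] j [-0.75  0.41  1.7  -0.    1.03 -0.55] F [ 0.2  0.  -3.1] open mm 49.6 grip 6.49
shift now axes [  7.6 -20.5  76. ] turn z 8.35
shift after turn [  4.5 -21.4  76. ]
@@
nut (np.int32(111), array([447.5, 163. ]), array([441, 157,  13,  12])) [ 0.6818 -0.353   0.025 ]
nut (np.int32(105), array([412.3, 164.5]), array([406, 159,  13,  12])) [ 0.6847 -0.2627  0.025 ]
nut (np.int32(111), array([431.4, 184.8]), array([425, 179,  13,  12])) [ 0.6272 -0.3052  0.025 ]
440 [(126, 127, 134), (130, 127, 137), (144, 145, 152), (138, 77, 40), (132, 69, 27), (100, 51, 21), (125, 62, 25)]
480 [(146, 147, 158), (142, 143, 151), (139, 139, 146), (140, 140, 148), (143, 145, 155), (142, 142, 149), (155, 90, 49)]
515 [(142, 141, 152), (143, 143, 152), (142, 140, 150), (139, 141, 150), (140, 141, 148), (139, 140, 149), (144, 145, 154)]
```

```bash
python3 -m pendant '[[-8,0,3,0,0,0,50],[-12,0,7,0,0,0,50],[-10,0,10,0,0,0,50],[0,0,13,0,0,0,50],[0,0,14,0,0,0,50],[0,0,13,0,0,0,50],[0,0,9,0,0,0,50],[0,0,5,0,0,0,50],[0,0,2,0,0,0,50],[0,0,0.5,0,0,0,50]]'
python3 -m pendant '[[0,0,0.3,0,0,0,50],[0,0,0.3,0,0,0,50],[0,0,0.2,0,0,0,50],[0,0,0,0,0,0,50],[0,0,0,0,0,0,57],[0,0,0,0,0,0,58],[0,0,0,0,0,0,60],[0,0,0,0,0,0,65],[0,0,0,0,0,0,75],[0,0,0,0,0,0,90]]'
python3 -m pendant '[[0,0,0,0,0,0,100],[0,0,0,0,0,0,100],[0,0,-8,0,0,0,100],[0,0,-20,0,0,0,100],[0,0,-30,0,0,0,100],[0,0,-30,0,0,0,100],[0,0,-40,0,0,0,100],[0,0,-40,0,0,0,100],[-40,0,-40,0,0,0,100],[-40,0,0,0,0,0,100]]'
python3 -c "
from h import *
S=grab_frame('scene')
cv2.imwrite('pics/end.png',cv2.resize(S[180:420,130:450],(800,600),interpolation=cv2.INTER_CUBIC))"
```

```text
clock: 38.4
eef_pos: [0.4126, -0.2611, 0.0461]
tool_rot: [0.0, 0.775, 0.632, 0.0]
force: [-0.8, -0.1, -2.3]
opening: 0.0497
gripper_force: 6.5
clock: 39.65
eef_pos: [0.4125, -0.261, 0.0452]
tool_rot: [0.0, 0.775, 0.632, -0.0]
force: [0.7, 0.1, -0.2]
opening: 0.0744
gripper_force: 0.0
clock: 40.9
eef_pos: [0.3967, -0.3407, 0.257]
tool_rot: [0.003, 0.775, 0.632, -0.0]
force: [0.9, -0.2, 0.0]
opening: 0.0878
gripper_force: 0.0
```

View pics/end.png

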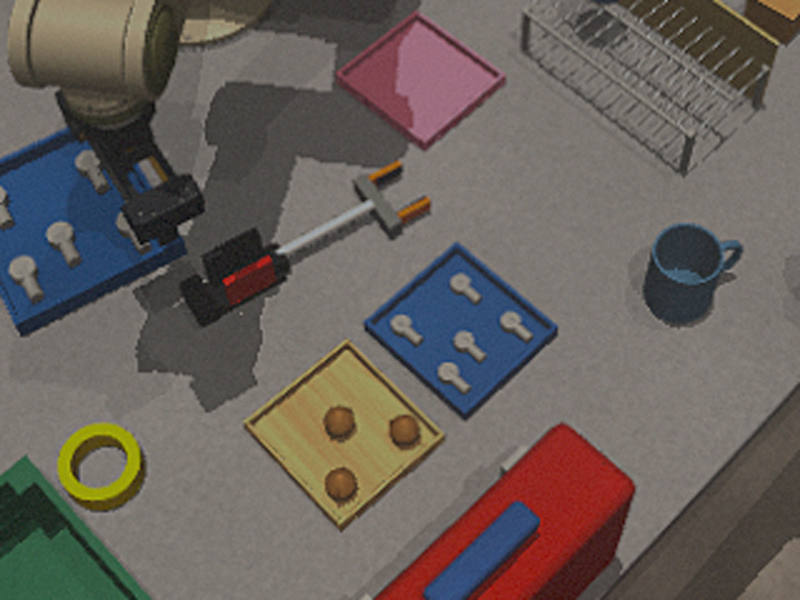

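The walnut stands on the tray floor at (340,422). The reacher lies flat at (300,240), released and clear of the trays and rack.

```bash
python3 -c "
from h import *
print(job.close_job())"
```

```text
the job is handed in; nothing more can be done
None
```

The job is handed in at about 41 s of the 69 s allowed: the last picture showed the walnut standing in the wooden tray and the reacher lying released on the bench, clear of the trays and rack; no verdict came back.

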